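Twist the top beaker off a leaning stack and stand it on the balance

ROBOT

A 6-joint arm with a two-finger parallel gripper is mounted at the origin on the work surface. World frame = base frame: x ahead of the robot, y to its left, z up, the work surface at z = 0. Lengths are in m, angles in rad, forces in N, time in s.
With the tool pointing down it reaches from about 0.25 to 0.775 m from the base axis. Payload 4 kg.
Tool frame: the origin (TCP) lies at the very end of the fingers, on their centre line; the grasp point (between the pads) lies 19 mm behind it (tcp_to_grasp is the distance from the TCP to the grasp point, in m); z points along the fingers, y is the line along which they close (so a half turn about z gives the same grasp; the last joint's range is limited). The gripper opens to 94 mm and grips with 3 to 60 N. Pads are 16 mm wide; open, the fingers measure 119 mm over their backs; the gripper's body (75 mm by 177 mm) begins 78 mm behind the grasp point.
Start: joints at [-1.348, 0.087, 1.371, -0, 1.684, -0.103], TCP at [0.176, -0.521, 0.206] pointing down, gripper open.
Joint ranges: [-3.1, 3.1], [-0.76, 2.03], [0.27, 2.55], [-1.08, 4.22], [0.17, 2.65], [-2.57, 2.57]. Speed limits (rad/s): [2.79, 2.79, 3.14, 3.14, 3.14, 3.14].

INTERFACE

Orientations are given as [roll, pitch, yaw] about the fixed x, y, z axes, in that order (R = Rz(yaw) Ry(pitch) Rx(roll)).
In Python, from bench import * gives the robot as it stands.
- The arm moves only by the shell command python3 -m creep 'ROWS'. ROWS is 1 to 20 rows, one to a line, with the numbers parted by commas; each row has 5 numbers: the finger opening in m, then dx, dy, dz in normalised numbers (1 is 0.5 m), then a turn about the tool's z in fractions of the full range, 1 being pi rad; each row shifts and turns the commanded pose from where the row before left it, along the tool's axes as they then stand; what a row does not reach is not made up. A row lasts 1/12 s, in which the tool goes at most 0.0417 m and 0.125 rad, less where a joint would pass 70% of its speed; a pose out of reach is approached as far as the arm can. The fingers move at their own pace and stop on an object; the grip force is fixed at half the most. Time passes only in rows, so rows that do not move let the fingers close. It prints the time, the measured TCP pose, the force, the opening and the grip force at its end. A shift or turn number past 1, either way, is cut back to 1. Input that does not fit is refused with a message, and nothing moves.
- get_obs(): the state, without advancing time (a new reading comes with each control period).
- snapshot(name): name is "scene" or "top" or "wrist"; returns a dict with "color" (480x640x3 uint8, blue, green, red), "fx", "fy", "cx", "cy" (pixels), "extrinsics" (4x4, takes a point from world to camera coordinates). Camera axes: x right, y down, z forward; pixel columns grow to the right and rows downward; lengths in m; the calibration is good to about 2 mm. A picture is of the moment at which its call begins. There is no depth.
- close_job(): hands the job in; it is judged then, once.
The state is a dict: "time": time; "joint_positions": joint angles; "qvel": joint speeds; "joint_torque": joint torques, N m; "tool_pos": TCP position; "ee_rot": TCP orientation; "wrist_force": force on the tool from outside, world axes, zero at the start; "wrist_torque": the same for the moment, N m; "width": finger opening in m; "finger_force": force on a finger pad.
Only numpy, scipy, OpenCV 4.12 (cv2) and the standard library are available. Lean on these libraries where they do the work, as an engineer would, in place of code of your own. Each camera call takes 0.05 s, during which the arm holds its last target. There are 200 camera calls.

TASK

Take the top (blue) beaker off the nested stack in the leaning stand: it is twist-locked to the white one below, so turn it counter-clockwise (seen looking into its mouth) while you lift it away along the stack's leaning axis, leaving the white beaker seated in the stand. Then lower the blue beaker gently, in the grip, onto the middle of the balance pan, let go and leave it standing upright, mouth up. Do not disturb the other things on the bench.

Things in the scene. Friction and masses are not known exactly. Their poses are not given: they have to be found in the camera images.
- top_beaker: Blue plastic beaker, top of the stack, 110 mm tall, 120 g: solid foot, diameter 54, up to 50; then a flat shoulder and an open cup, outer diameter 62, wall 2.5. Two ears (9 wide, 6 thick) stick out of the rim at its +y and -y, to 39 from the axis; two J hooks hang beside the same y axis, 33 to 41 out, 37 to 59 up. Origin: centre of underside; z along its axis to the mouth.
- top_beaker_rim (a point): Centre of the blue beaker's mouth, 110 mm from its underside. Its foot is nested in the white beaker, shoulder on that rim, so the upper 60 stands clear: grip outside across the 62 mm, closing along the beaker's x within 35 degrees (away from the ears), fingertips 65 or more from the underside. Axes as the beaker's.
- lower_beaker: White beaker, same shape, under the blue one. With 2 mm play, the blue one's hooks reach under its rim ears: pulled straight, both come; clockwise meets a stop. Turned 22 to 32 degrees counter-clockwise (seen into the mouth) the hooks are clear; up to 90 is free. The foot leaves after 50 mm of lift. Loose fit, 1.5 mm all round. Origin: centre of underside; z to its mouth.
- stand: Aluminium stand fixed to the bench: base 190 x 140 x 12 mm, a socket tube leaning 30 degrees towards the stand's -x, two thin rods under the white beaker, which sits loose in the socket but cannot turn in it. Origin: underside, z up. Stack axis in the stand's frame: from (40, 0, 45) mm along (-0.5, 0, 0.866); blue underside 65 mm along it, blue rim 175.
- balance_pan (a point): Centre of the top of the balance's round steel pan (diameter 120 mm, 70 above the bench, rigid), z up. The balance is a white box 240 x 170 x 54 mm fixed to the bench; the pan's centre is 25 mm from the box's middle, away from the keys (along the balance's +x).
- spare_beaker: A green beaker of the same kind, standing free and upright on the bench, bystander. Origin: centre of the underside.
- dish: Clear closed culture dish, diameter 84, 19 tall, lying on the bench, bystander. Origin: centre of the underside.
- marker: Marker pen 135 long, 17 thick, lying along its x axis, bystander. Origin: underside, near the middle.
- reagent: Amber reagent bottle, diameter 70, 150 tall, bystander. Origin: centre of the underside.
- wash_jar: Clear jar, diameter 80, 120 tall, bystander. Origin: centre of the underside.
Mind the look-alikes: they are no part of the job. There is more than one size of the top_beaker; the one meant has the size given above. Leave any pink look-alike of the lower_beaker alone.

How it is judged:
On the way, in this order (a step that is already met when the one before it is completed fails the run):
1. the blue beaker is out of the white one, which is still seated in the stand (distance between top_beaker and lower_beaker above 0.115 m and distance of lower_beaker from where it was at the start of the episode below 0.012 m), for 0.1 s.
2. the blue beaker, still held, is lowered to the pan (horizontal distance between top_beaker and balance_pan below 0.035 m and z of top_beaker in the frame of balance_pan below 0.012 m and angle between top_beaker's own z axis and vertical below 0.25 rad and contact force between the fingers and top_beaker above 0.5 N), for 0.05 s.
At the end, for the whole second after the job is handed in: The blue beaker stands upright (within 6 degrees) at rest on the balance pan, its foot within 30 mm of the pan's centre; the white beaker is seated in the stand within 12 mm of where it started (horizontal distance between top_beaker and balance_pan below 0.03 m and z of top_beaker in the frame of balance_pan between -0.004 and 0.006 m and height (world z) of top_beaker above 0.06 m and angle between top_beaker's own z axis and vertical below 0.1 rad and linear speed of top_beaker below 0.02 m/s and distance of lower_beaker from where it was at the start of the episode below 0.012 m); the robot touches nothing.
It fails at once if the white beaker is pulled more than 30 mm out of the stand (distance of lower_beaker from where it was at the start of the episode above 0.03 m).
It fails at once if another loose thing on the bench (green beaker, dish, marker, bottle, jar) is moved by more than 30 mm (distance of any of spare_beaker, dish, marker, reagent, wash_jar from where it was at the start of the episode above 0.03 m).
It also fails if it takes over 45 s, if anything falls off the work surface, if the arm or the gripper's body presses on something with over 40 N, if the wrist force passes 120 N, or if a joint passes its speed limit or range.

## Working session

There is one attempt and no reset: what is moved stays moved. The work goes in short steps, Python scripts to look and compute and a shell command to move; the robot and the scene stay as the last step left them, time stands still between calls to the robot, and variables do not carry over. Pictures are saved under pics/ and viewed, at most 10 in all, crops included, and the job is handed in when it is done.

```bash
mkdir -p pics; python3 - <<'E'
from bench import *
import cv2,numpy as np
for n in("scene","top"):
    s=snapshot(n);cv2.imwrite(f"pics/{n}0.png",s["color"]);np.save(f"{n}0.npy",s,allow_pickle=True)
    E=np.array(s["extrinsics"]);print(n,s["fx"],s["cx"],s["cy"],(-E[:3,:3].T@E[:3,3]).round(3),E[:3,:3].round(3).tolist())
o=get_obs();print(o["time"],o["ee_rot"],o["tool_pos"])
E
```

```text
scene 573.1798937689499 328.2593267745096 235.9507787598715 [1.119 0.8   1.172] [[-0.847, 0.532, 0.011], [0.383, 0.625, -0.68], [-0.369, -0.572, -0.733]]
top 511.8799871701866 327.00626912771804 241.2257037534595 [ 0.358 -0.007  1.457] [[0.004, -1.0, -0.015], [-0.985, -0.001, -0.172], [0.172, 0.016, -0.985]]
0.1 [-3.13969599e+00 -1.98441226e-04  3.25751658e-01] [ 0.17591277 -0.52061097  0.20444622]
```

View pics/scene0.png

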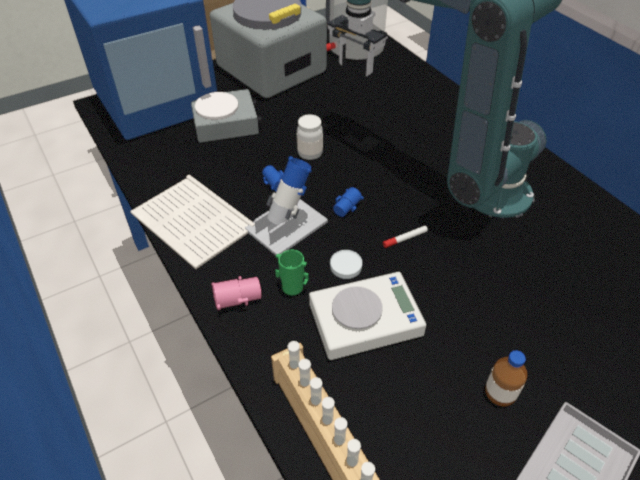

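View pics/top0.png

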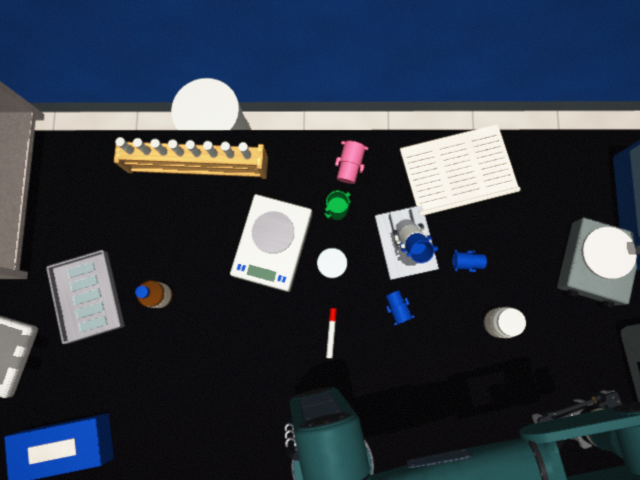

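The blue candidates in the top view are the blue in the leaning stand at (418,248), a lying blue at (470,261) and a lying blue at (398,307). The pink look-alike is at (350,160), and the bottle's blue cap is at (141,292). By the description I choose the one in the stand at (418,248). Next I check it in a close crop and measure the stand and balance.

```bash
cat > h.py <<'E'
import numpy as np,cv2
def ray(s,u,v,z):
    E=np.array(s["extrinsics"]);R=E[:3,:3];c=-R.T@E[:3,3]
    d=R.T@np.array([(u-s["cx"])/s["fx"],(v-s["cy"])/s["fy"],1]);return c+d*(z-c[2])/d[2]
def proj(s,p):
    E=np.array(s["extrinsics"]);q=E[:3,:3]@p+E[:3,3];return np.array([s["fx"]*q[0]/q[2]+s["cx"],s["fy"]*q[1]/q[2]+s["cy"]])
def load(n):return np.load(n,allow_pickle=True).item()
E
python3 - <<'E'
from h import *
t=load("top0.npy");s=load("scene0.npy")
def blob(m,box):
    x0,y0,x1,y1=box;k=np.zeros_like(m);k[y0:y1,x0:x1]=m[y0:y1,x0:x1]
    c=max(cv2.findContours(k,cv2.RETR_EXTERNAL,cv2.CHAIN_APPROX_NONE)[0],key=cv2.contourArea);return c
g=cv2.cvtColor(t["color"],cv2.COLOR_BGR2GRAY);m=((g>60)*255).astype(np.uint8)
for n,box,z in(("stand",(366,204,446,284),.012),("bal",(225,190,318,295),.054)):
    c=blob(m,box);r=cv2.minAreaRect(c);b=cv2.boxPoints(r)
    P=np.array([ray(t,*p,z) for p in b]);print(n,b.round(1).tolist(),P[:,:2].round(3).tolist(),P.mean(0).round(4),[np.linalg.norm(P[i]-P[i-1]).round(3) for i in range(4)])
a=cv2.resize(t["color"][190:290,365:495],None,fx=4,fy=4,interpolation=2)
b=cv2.resize(s["color"][150:260,235:365],None,fx=4,fy=4,interpolation=2)[:400]
cv2.imwrite("pics/c1.png",cv2.resize(np.vstack([np.hstack([a[:,:400],b[:,:400]])]),None,fx=1,fy=1))
p=cv2.resize(t["color"][185:300,220:320],None,fx=5,fy=5,interpolation=2);cv2.imwrite("pics/c2.png",p)
E
```

```text
stand [[373.6000061035156, 213.60000610351562], [443.5, 197.39999389648438], [458.8999938964844, 264.29998779296875], [389.0, 280.3999938964844]] [[0.691, -0.118], [0.739, -0.321], [0.543, -0.358], [0.497, -0.16]] [ 0.6175 -0.2393  0.012 ] [np.float64(0.198), np.float64(0.208), np.float64(0.198), np.float64(0.204)]
bal [[228.5, 275.3999938964844], [252.5, 191.39999389648438], [313.20001220703125, 208.8000030517578], [289.20001220703125, 292.79998779296875]] [[0.506, 0.287], [0.745, 0.227], [0.695, 0.054], [0.459, 0.118]] [0.6012 0.1717 0.054 ] [np.float64(0.175), np.float64(0.247), np.float64(0.18), np.float64(0.244)]
```

View pics/c1.png

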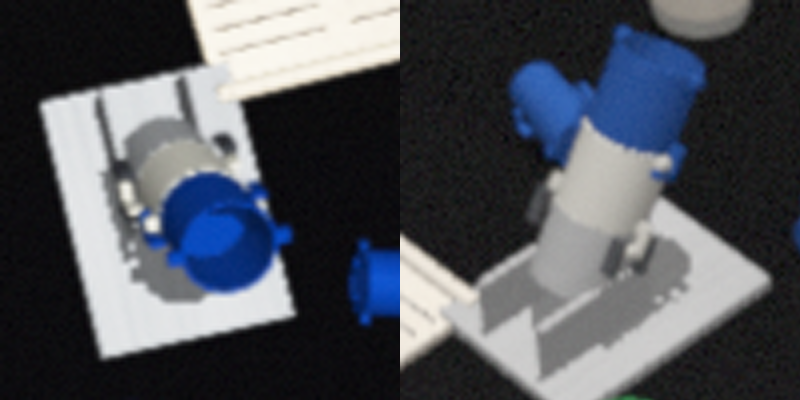

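The crop shows the blue cup nested on the white one in the stand. Its ears lie across the lean (crop (178,258) and (285,235)), so the pads must close in the lean plane. That means the tool has to lean too. I rise and turn first, and afterwards test how the tool behaves at the edge of its reach.

Units first: shifts go in shares of 0.5 m and turns go in shares of pi rad. So -0.012 m / 0.5 = -0.024, -0.12 rad / 3.1416 = -0.0382.

```bash
python3 -m creep '0.094,0,0,-0.024,-0.0382
0.094,0,0,-0.024,-0.0382
0.094,0,0,-0.024,-0.0382
0.094,0,0,-0.024,-0.0382
0.094,0,0,-0.024,-0.0382
0.094,0,0,-0.024,-0.0382
0.094,0,0,-0.024,-0.0382
0.094,0,0,-0.024,-0.0382
0.094,0,0,-0.024,-0.0382
0.094,0,0,-0.024,-0.0382
0.094,0,0,-0.024,-0.0382
0.094,0,0,-0.024,-0.0382'
cat >> h.py <<'E'
from scipy.spatial.transform import Rotation as Ro
def st():
    from bench import get_obs
    o=get_obs();R=Ro.from_euler("xyz",o["ee_rot"]).as_matrix();return o,R
def todo(p):
    o,R=st();print("tool delta",(R.T@(np.array(p)-o["tool_pos"])).round(4))
E
python3 - <<'E'
from h import *
todo([.62,.13,.36]);o,R=st();print(R.round(3).tolist(),o["joint_positions"])
t=load("top0.npy")
# stand corners from crop -> base frame
for q in[(40,100),(103,358),(296,315),(225,66)]:
    print(ray(t,365+q[0]/4,190+q[1]/4,.012).round(4))
E
```

```text
time: 1.1
tool_pos: [0.176, -0.5209, 0.3494]
ee_rot: [-3.142, -0.001, 1.772]
wrist_force: [-0.0, -0.0, 1.2]
width: 0.0941
finger_force: 0.0
tool delta [ 0.5492  0.565  -0.0099]
[[-0.2, 0.98, -0.0], [0.98, 0.2, 0.001], [0.001, -0.0, -1.0]] [-1.34810514e+00  1.06195366e-01  1.06642017e+00 -1.43106728e-05
  1.97019901e+00 -1.54904613e+00]
[ 0.6863 -0.1224  0.012 ]
[ 0.4998 -0.1645  0.012 ]
[ 0.5306 -0.3013  0.012 ]
[ 0.7115 -0.2562  0.012 ]
```

Converted, 0.028 m / 0.5 = 0.056, 0.0275 m / 0.5 = 0.055.

```bash
python3 -m creep '0.094,0.055,0.056,0,0
0.094,0.055,0.056,0,0
0.094,0.055,0.056,0,0
0.094,0.055,0.056,0,0
0.094,0.055,0.056,0,0
0.094,0.055,0.056,0,0
0.094,0.055,0.056,0,0
0.094,0.055,0.056,0,0
0.094,0.055,0.056,0,0
0.094,0.055,0.056,0,0
0.094,0.055,0.056,0,0
0.094,0.055,0.056,0,0
0.094,0.055,0.056,0,0
0.094,0.055,0.056,0,0
0.094,0.055,0.056,0,0
0.094,0.055,0.056,0,0
0.094,0.055,0.056,0,0
0.094,0.055,0.056,0,0
0.094,0.055,0.056,0,0
0.094,0.055,0.056,0,0'
python3 -m creep '0.094,0,0.08,0,0
0.094,0,0.08,0,0
0.094,0,0.08,0,0
0.094,0,0.08,0,0
0.094,0,0.08,0,0
0.094,0,0.08,0,0'
python3 - <<'E'
from h import *
o,R=st();print(R.round(3).tolist(),o["joint_positions"].round(3))
t=load("top0.npy");s=load("scene0.npy");p=[.5616,-.2223,.1966];print(proj(t,np.array(p)),proj(s,np.array(p)))
E
```

```text
time: 2.77
tool_pos: [0.6194, 0.1289, 0.3487]
ee_rot: [-3.14, 0.0, 1.766]
wrist_force: [0.5, -0.7, 0.6]
width: 0.094
finger_force: 0.0
time: 3.27
tool_pos: [0.7893, 0.1603, 0.3027]
ee_rot: [3.092, -0.001, 1.766]
wrist_force: [-0.2, 0.3, 0.3]
width: 0.0943
finger_force: 0.0
[[-0.194, 0.98, 0.048], [0.981, 0.194, 0.01], [0.001, 0.05, -0.999]] [ 0.128  0.75   0.279  0.005  2.064 -0.064]
[421.56847509 247.48096336] [296.92143145 164.15840424]
```

It works: at the edge of its reach the tool tilts outward. I push on out and up.

Converted, 0.03 m / 0.5 = 0.06, -0.028 m / 0.5 = -0.056.

```bash
python3 -m creep '0.094,0,0.06,-0.056,0
0.094,0,0.06,-0.056,0
0.094,0,0.06,-0.056,0
0.094,0,0.06,-0.056,0'
python3 -m creep '0.094,0,0.08,0,0
0.094,0,0.08,0,0
0.094,0,0.08,0,0
0.094,0,0.08,0,0'
python3 - <<'E'
from h import *
o,R=st();print(R.round(3).tolist(),o["joint_positions"].round(3))
E
```

```text
time: 3.6
tool_pos: [0.7923, 0.1604, 0.3652]
ee_rot: [2.971, -0.0, 1.766]
wrist_force: [0.1, 0.1, -0.2]
width: 0.0937
finger_force: 0.0
time: 3.93
tool_pos: [0.8545, 0.1722, 0.3321]
ee_rot: [2.87, -0.001, 1.766]
wrist_force: [-0.0, 0.5, 0.5]
width: 0.094
finger_force: 0.0
[[-0.194, 0.945, 0.263], [0.981, 0.187, 0.053], [0.001, 0.268, -0.963]] [ 0.126  0.731  0.274  0.02   1.866 -0.06 ]
```

Converted, 0.04 m / 0.5 = 0.08, 0.03 m / 0.5 = 0.06.

```bash
python3 -m creep '0.094,0,0.06,-0.056,0
0.094,0,0.06,-0.056,0
0.094,0,0.06,-0.056,0
0.094,0,0.06,-0.056,0
0.094,0,0.08,0,0
0.094,0,0.08,0,0
0.094,0,0.08,0,0'
python3 - <<'E'
from h import *
o,R=st();print(R.round(3).tolist(),o["joint_positions"].round(3))
E
```

```text
time: 4.52
tool_pos: [0.8827, 0.1771, 0.3996]
ee_rot: [2.686, -0.001, 1.766]
wrist_force: [1.3, 0.6, -0.2]
width: 0.0937
finger_force: 0.0
[[-0.194, 0.881, 0.431], [0.981, 0.174, 0.086], [0.001, 0.44, -0.898]] [ 0.122  0.672  0.274  0.034  1.741 -0.06 ]
```

Tilt is now 26°, so 2 more rows and then retreat. I also work out the approach.

Converted, 0.04 m / 0.5 = 0.08.

```bash
python3 -m creep '0.094,0,0.08,0,0
0.094,0,0.08,0,0
0.094,0,0.08,0,0'
cat > g.py <<'E'
from h import *
y=.222;ax=np.array([-.5*np.cos(y),-.5*np.sin(y),.8660])
B=np.array([.6079+.04*np.cos(y),-.2119+.04*np.sin(y),.045])
def pt(s): return B+ax*(65+s)/1000   # s mm above blue underside
E
python3 - <<'E'
from g import *
o,R=st();print(R.round(3).tolist(),o["joint_positions"].round(3))
print("angle tool z vs -axis",np.degrees(np.arccos(-R[:,2]@ax)))
for s in(220,70):
    todo(pt(s))
E
```

```text
time: 4.77
tool_pos: [0.9167, 0.1836, 0.4002]
ee_rot: [2.605, -0.002, 1.766]
wrist_force: [-0.3, 0.2, -0.4]
width: 0.0936
finger_force: 0.0
[[-0.194, 0.843, 0.501], [0.981, 0.166, 0.101], [0.002, 0.511, -0.859]] [ 0.123  0.69   0.274  0.039  1.643 -0.059]
angle tool z vs -axis 1.0861794136903695
tool delta [-0.3308 -0.4696 -0.1538]
tool delta [-0.329  -0.4716 -0.0038]
```

Converted, -0.0294 m / 0.5 = -0.0588, -0.0207 m / 0.5 = -0.0414.

```bash
python3 -m creep '0.094,-0.0414,-0.0588,-0.0192,0
0.094,-0.0414,-0.0588,-0.0192,0
0.094,-0.0414,-0.0588,-0.0192,0
0.094,-0.0414,-0.0588,-0.0192,0
0.094,-0.0414,-0.0588,-0.0192,0
0.094,-0.0414,-0.0588,-0.0192,0
0.094,-0.0414,-0.0588,-0.0192,0
0.094,-0.0414,-0.0588,-0.0192,0
0.094,-0.0414,-0.0588,-0.0192,0
0.094,-0.0414,-0.0588,-0.0192,0
0.094,-0.0414,-0.0588,-0.0192,0
0.094,-0.0414,-0.0588,-0.0192,0
0.094,-0.0414,-0.0588,-0.0192,0
0.094,-0.0414,-0.0588,-0.0192,0
0.094,-0.0414,-0.0588,-0.0192,0
0.094,-0.0414,-0.0588,-0.0192,0
0.094,0,0,0,0'
python3 - <<'E'
from g import *
from bench import snapshot
o,R=st();print(o["joint_positions"].round(3))
print("angle tool z vs -axis",np.degrees(np.arccos(-R[:,2]@ax)))
todo(pt(220));todo(pt(70))
s=snapshot("wrist");cv2.imwrite("pics/w1.png",s["color"]);np.save("w1.npy",s,allow_pickle=True)
for q in(110,60):print(proj(s,pt(q)))
E
```

```text
time: 6.18
tool_pos: [0.5072, -0.2372, 0.2938]
ee_rot: [2.61, 0.006, 1.758]
wrist_force: [1.0, -0.4, -0.4]
width: 0.094
finger_force: 0.0
[-0.812 -0.194  1.56   0.439  1.473 -0.977]
angle tool z vs -axis 1.4330988936323867
tool delta [0.0025 0.     0.0023]
tool delta [ 0.006  -0.0011  0.1523]
[318.9176321  231.06652828]
[318.61251215 219.7831528 ]
```

View pics/w1.png

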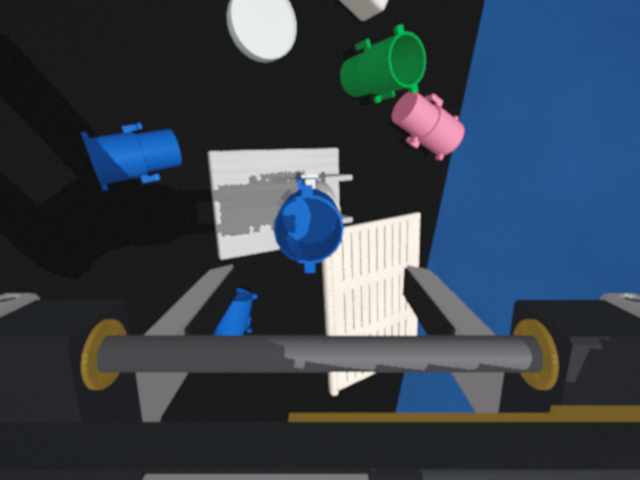

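The wrist view shows the blue mouth at about (309,227), and I predicted (319,231), so I am off by a few mm. I refine by triangulating the rim in the three views.

```bash
python3 - <<'E'
from g import *
from scipy.optimize import least_squares
obs=[]
for n,box,k in(("w1",(262,170,360,285),17),("top0",(398,225,445,268),5),("scene0",(270,150,318,190),3)):
    s=load(n+".npy");h=cv2.cvtColor(s["color"],cv2.COLOR_BGR2HSV)
    m=cv2.inRange(h,(100,120,30),(130,255,255));x0,y0,x1,y1=box;z=np.zeros_like(m);z[y0:y1,x0:x1]=m[y0:y1,x0:x1]
    z=cv2.morphologyEx(z,cv2.MORPH_OPEN,cv2.getStructuringElement(2,(k,k)))
    c=max(cv2.findContours(z,0,1)[0],key=cv2.contourArea)
    print(n,cv2.boundingRect(c),cv2.fitEllipse(c),"pred",proj(s,pt(110)).round(1))
    # predicted silhouette bbox of cup s=60..110, r=31
    e=np.cross(ax,[0,1,0]);e/=np.linalg.norm(e);f=np.cross(ax,e)
    P=np.array([proj(s,pt(q)+.031*(np.cos(a)*e+np.sin(a)*f)) for q in(62,110) for a in np.arange(0,6.28,.1)])
    print("   pred bbox",P.min(0).round(1),P.max(0).round(1), "fx",s["fx"])
E
```

```text
w1 (275, 186, 68, 83) ((308.2292785644531, 227.0360565185547), (65.89891815185547, 77.0828857421875), 3.69831919670105) pred [318.9 231.1]
   pred bbox [284.  189.8] [353.8 264.1] fx 336.326264308497
top0 (405, 233, 34, 30) ((420.1526794433594, 247.81858825683594), (26.8568058013916, 31.820526123046875), 116.67608642578125) pred [421.6 247.5]
   pred bbox [404.8 229.7] [433.8 259.1] fx 511.8799871701866
scene0 (270, 156, 42, 34) ((290.6325988769531, 174.0797119140625), (31.64891815185547, 42.861778259277344), 73.91051483154297) pred [296.9 164.2]
   pred bbox [279.7 158.7] [308.  185.9] fx 573.1798937689499
```

```bash
python3 - <<'E'
from g import *
h=np.array([np.cos(y),np.sin(y),0]);n=np.cross(ax,[-np.sin(y),np.cos(y),0])
e=np.cross(ax,[0,1,0]);e/=np.linalg.norm(e);f=np.cross(ax,e)
for nm,d in(("none",0*h),("horiz -10",-.010*h),("horiz -7",-.007*h),("lat",-.009*n*np.sign(n@h)),("ax+5",.005*ax)):
  r=[]
  for v in("w1","top0","scene0"):
    s=load(v+".npy");P=np.array([proj(s,d+pt(q)+.031*(np.cos(a)*e+np.sin(a)*f)) for q in(62,110) for a in np.arange(0,6.28,.1)])
    r+=[P.min(0).round(1).tolist(),P.max(0).round(1).tolist()]
  print(nm,r)
s=load("scene0.npy");a=cv2.resize(s["color"][145:225,255:335],None,fx=7,fy=7,interpolation=2)
b=cv2.resize(load("w1.npy")["color"][140:280,200:360],None,fx=4,fy=4,interpolation=2)
cv2.imwrite("pics/c3.png",a)
E
```

```text
none [[284.0, 189.8], [353.8, 264.1], [404.8, 229.7], [433.8, 259.1], [279.7, 158.7], [308.0, 185.9]]
horiz -10 [[273.5, 190.6], [344.5, 266.2], [405.7, 233.4], [434.8, 263.0], [282.5, 157.0], [310.7, 184.2]]
horiz -7 [[276.7, 190.4], [347.3, 265.6], [405.4, 232.3], [434.5, 261.8], [281.7, 157.5], [309.9, 184.7]]
lat [[273.8, 190.1], [343.7, 264.4], [405.3, 232.9], [434.2, 262.3], [282.0, 158.7], [310.1, 185.8]]
ax+5 [[283.4, 190.4], [354.4, 266.0], [405.2, 230.3], [434.4, 259.8], [280.3, 157.0], [308.6, 184.3]]
```

View pics/c3.png

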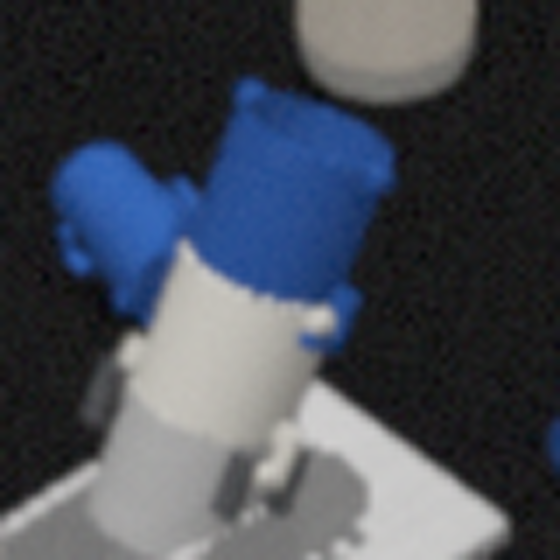

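Crop: the mouth of the chosen cup sits at about (299,164) in the scene view, with the small lying blue behind it at (271,177). All views agree on a shift of about 9 mm toward the lean. I align and descend along the axis.

```bash
python3 -m creep '0.094,0.006,-0.009,0,0
0.094,0.006,-0.009,0,0
0.094,0,0,0.0296,0
0.094,0,0,0.0296,0
0.094,0,0,0.0296,0
0.094,0,0,0.0296,0
0.094,0,0,0.0296,0
0.094,0,0,0.0296,0
0.094,0,0,0.0296,0
0.094,0,0,0.0296,0
0.094,0,0,0.0296,0
0.094,0,0,0.0296,0
0.094,0,0,0,0
0.094,0,0,0,0'
python3 - <<'E'
from g import *
B=B-.009*np.array([np.cos(y),np.sin(y),0])
import g;g.B=B
o,R=st();print(np.degrees(np.arccos(-R[:,2]@ax)),o["joint_positions"].round(3));todo(pt(70))
from bench import snapshot
s=snapshot("wrist");cv2.imwrite("pics/w2.png",s["color"][100:460])
E
```

```text
time: 7.4
tool_pos: [0.5759, -0.2109, 0.1581]
ee_rot: [2.612, -0.002, 1.77]
wrist_force: [-0.0, -0.5, 0.8]
width: 0.0942
finger_force: 0.0
0.7519794275515341 [-0.67  -0.048  1.699  0.434  1.167 -0.975]
tool delta [-0.0082 -0.0026 -0.0059]
```

View pics/w2.png

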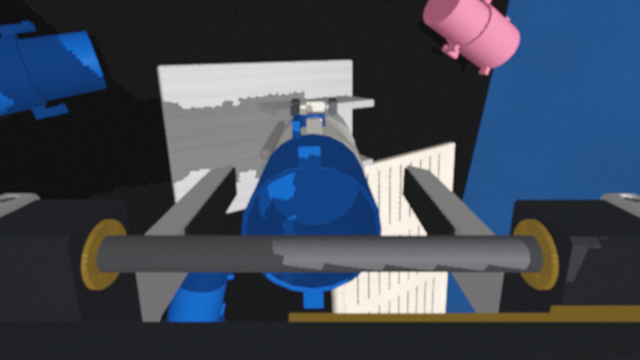

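```bash
python3 - <<'E'
from g import *
import g;g.B=B-.009*np.array([np.cos(y),np.sin(y),0])
from bench import snapshot
s=snapshot("wrist");e=np.cross(ax,[0,1,0]);e/=np.linalg.norm(e);f=np.cross(ax,e)
for q in(50,110):
  P=np.array([proj(s,pt(q)+.031*(np.cos(a)*e+np.sin(a)*f)) for a in np.arange(0,6.28,.1)]);print(q,P.min(0).round(1),P.max(0).round(1))
for sg in(1,-1):print(proj(s,pt(110)+sg*.039*np.array([-np.sin(y),np.cos(y),0])))
E
```

```text
50 [264.  234.8] [364.9 329.4]
110 [243.2 268. ] [383.7 394.6]
[311.24592625 249.6243239 ]
[315.66225946 409.23829551]
```

Prediction and image agree: the rim spans 242–380 by 268–390 and the ear tip is at (313,408). I apply the offset and close.

Converted, -0.0041 m / 0.5 = -0.0082, -0.003 m / 0.5 = -0.006.

```bash
python3 -m creep '0.094,-0.0082,-0.0036,-0.006,0
0.094,-0.0082,-0.0036,-0.006,0
0.094,0,0,0,0
0.094,0,0,0,0'
python3 - <<'E'
from g import *
import g;g.B=B-.009*np.array([np.cos(y),np.sin(y),0]);todo(pt(70))
E
```

```text
time: 7.83
tool_pos: [0.571, -0.2231, 0.1624]
ee_rot: [2.611, -0.001, 1.765]
wrist_force: [-0.4, 0.1, -1.1]
width: 0.094
finger_force: 0.0
tool delta [0.0028 0.0014 0.0014]
```

Converted, 0.0025 m / 0.5 = 0.005, 0.001 m / 0.5 = 0.002.

```bash
python3 -m creep '0.094,0.005,0.0006,0.002,0
0.055,0,0,0,0
0.055,0,0,0,0
0.055,0,0,0,0
0.055,0,0,0,0
0.055,0,0,0,0
0.055,0,0,0,0
0.055,0,0,0,0
0.055,0,0,0,0
0.055,0,0,0,0
0.055,0,0,0,0'
python3 - <<'E'
from g import *
import g;g.B=B-.009*np.array([np.cos(y),np.sin(y),0]);todo(pt(70))
E
```

```text
time: 8.75
tool_pos: [0.5714, -0.2195, 0.1607]
ee_rot: [2.611, -0.002, 1.766]
wrist_force: [1.5, 0.8, -0.1]
width: 0.0614
finger_force: 29.9
tool delta [-0.0006  0.0013 -0.0006]
```

Converted, -0.001 m / 0.5 = -0.002, -0.1 rad / 3.1416 = -0.0318.

```bash
python3 -m creep '0.055,0,0,-0.002,-0.0159
0.055,0,0,0,-0.0318
0.055,0,0,0,-0.0318
0.055,0,0,0,-0.0318
0.055,0,0,0,-0.0318
0.055,0,0,0,-0.0318
0.055,0,0,0,-0.0318
0.055,0,0,0,0
0.055,0,0,0,0'
python3 - <<'E'
from g import *
from bench import snapshot
o,R=st();print(R[:,2].round(3),-ax.round(3),o["wrist_torque"].round(2),o["joint_positions"].round(2))
s=snapshot("scene");a=cv2.resize(s["color"][140:240,245:345],None,fx=5,fy=5,interpolation=2)
cv2.imwrite("pics/s2.png",a)
E
```

```text
time: 9.5
tool_pos: [0.5714, -0.2192, 0.162]
ee_rot: [2.702, 0.309, 2.344]
wrist_force: [3.3, 1.0, -0.0]
width: 0.0614
finger_force: 29.9
[ 0.497  0.101 -0.862] [ 0.488  0.11  -0.866] [ 0.4  -0.61  0.09] [-0.69 -0.05  1.69  0.44  1.18 -1.64]
```

View pics/s2.png

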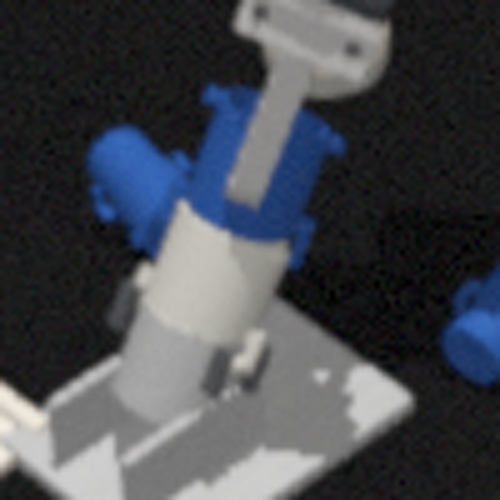

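The blue cup has turned: its hook at crop (300,240) is away from the white ear, and the white cup is seated. I lift along the axis.

Converted, -0.006 m / 0.5 = -0.012, -0.004 m / 0.5 = -0.008.

```bash
python3 -m creep '0.055,0,0,-0.008,0
0.055,0,0,-0.012,0
0.055,0,0,-0.012,0
0.055,0,0,-0.012,0'
python3 - <<'E'
from g import *
o,R=st();print((R.T@o["wrist_force"]).round(1),o["wrist_torque"].round(2))
E
python3 -m creep '0.055,0,0,-0.012,0
0.055,0,0,-0.012,0
0.055,0,0,-0.016,0
0.055,0,0,-0.016,0
0.055,0,0,-0.016,0
0.055,0,0,-0.02,0
0.055,0,0,-0.02,0
0.055,0,0,-0.02,0
0.055,0,0,-0.02,0
0.055,0,0,-0.02,0'
python3 - <<'E'
from g import *
from bench import snapshot
o,R=st();print((R.T@o["wrist_force"]).round(1),o["wrist_torque"].round(2),o["joint_positions"].round(2),R[:,2].round(3))
s=snapshot("scene");a=cv2.resize(s["color"][100:260,225:425],None,fx=3,fy=3,interpolation=2)
cv2.imwrite("pics/s3.png",a)
E
```

```text
time: 9.88
tool_pos: [0.5604, -0.2217, 0.1812]
ee_rot: [2.702, 0.31, 2.345]
wrist_force: [5.5, 0.6, -0.7]
width: 0.0616
finger_force: 30.0
[-3.   3.2  3.4] [ 0.26 -0.94  0.08]
time: 10.72
tool_pos: [0.5165, -0.2306, 0.2556]
ee_rot: [2.705, 0.309, 2.346]
wrist_force: [-0.4, -0.7, -0.5]
width: 0.0614
finger_force: 29.9
[-0.1 -0.9  0.2] [-0.09  0.26 -0.  ] [-0.79 -0.18  1.62  0.44  1.4  -1.64] [ 0.495  0.099 -0.863]
```

View pics/s3.png

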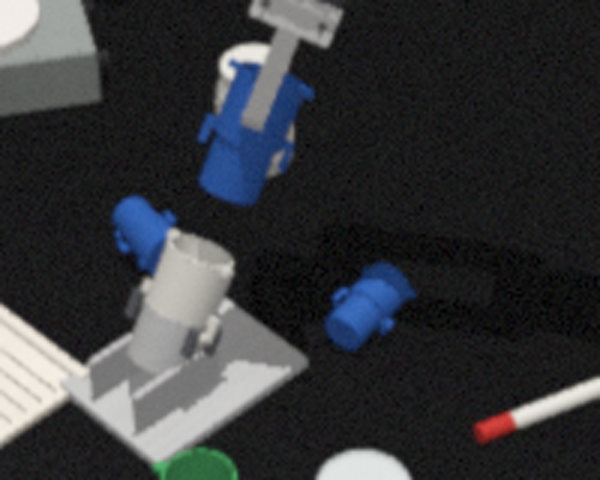

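The blue cup is out at crop (240,160) and the white one is still seated at (185,300). Next I bring the tool upright by driving into the inner reach limit at the lean's own azimuth.

```bash
python3 - <<'E'
from g import *
o,R=st();todo([.36,.072,.38]);print("inward step .03:",(R.T@np.array([-.0294,-.006,0])).round(4))
E
```

```text
tool delta [ 0.273   0.1825 -0.1537]
inward step .03: [ 0.0155 -0.0207 -0.0152]
```

Converted, 0.0227 m / 0.5 = 0.0454, 0.0152 m / 0.5 = 0.0304.

```bash
python3 -m creep '0.055,0.0454,0.0304,-0.0256,0
0.055,0.0454,0.0304,-0.0256,0
0.055,0.0454,0.0304,-0.0256,0
0.055,0.0454,0.0304,-0.0256,0
0.055,0.0454,0.0304,-0.0256,0
0.055,0.0454,0.0304,-0.0256,0
0.055,0.0454,0.0304,-0.0256,0
0.055,0.0454,0.0304,-0.0256,0
0.055,0.0454,0.0304,-0.0256,0
0.055,0.0454,0.0304,-0.0256,0
0.055,0.0454,0.0304,-0.0256,0
0.055,0.0454,0.0304,-0.0256,0
0.055,0,0,0,0'
python3 - <<'E'
from g import *
o,R=st();print(o["joint_positions"].round(2),R[:,2].round(3))
E
python3 -m creep '0.055,0.031,-0.0414,-0.0304,0
0.055,0.031,-0.0414,-0.0304,0
0.055,0.031,-0.0414,-0.0304,0
0.055,0.031,-0.0414,-0.0304,0'
python3 - <<'E'
from g import *
o,R=st();print(o["joint_positions"].round(2),R[:,2].round(3));print("inward step .03:",(R.T@np.array([-.0294,-.006,0])).round(4))
E
```

```text
time: 11.85
tool_pos: [0.3585, 0.0779, 0.3825]
ee_rot: [2.697, 0.313, 2.357]
wrist_force: [0.6, 0.8, -1.3]
width: 0.0617
finger_force: 29.9
[-0.09 -0.71  1.7   0.15  1.64 -0.9 ] [ 0.501  0.108 -0.859]
time: 12.18
tool_pos: [0.3027, 0.0594, 0.4085]
ee_rot: [2.76, 0.273, 2.363]
wrist_force: [-0.3, 0.2, -1.2]
width: 0.0618
finger_force: 29.9
[-0.2  -0.76  1.63  0.18  1.83 -0.96] [ 0.439  0.09  -0.894]
inward step .03: [ 0.0161 -0.0214 -0.0134]
```

Converted, -0.0214 m / 0.5 = -0.0428, 0.0161 m / 0.5 = 0.0322.

```bash
python3 -m creep '0.055,0.0322,-0.0428,-0.0268,0
0.055,0.0322,-0.0428,-0.0268,0
0.055,0.0322,-0.0428,-0.0268,0
0.055,0.0322,-0.0428,-0.0268,0'
python3 - <<'E'
from g import *
o,R=st();print(o["joint_positions"].round(2),R[:,2].round(3));print("inward step .03:",(R.T@np.array([-.0294,-.006,0])).round(4), "down .03",(R.T@[0,0,-.03]).round(4))
E
```

```text
time: 12.52
tool_pos: [0.2514, 0.0473, 0.4509]
ee_rot: [2.82, 0.231, 2.379]
wrist_force: [0.6, -0.5, -1.2]
width: 0.0616
finger_force: 29.9
[-0.32 -0.76  1.51  0.22  2.03 -1.03] [ 0.375  0.078 -0.924]
inward step .03: [ 0.0167 -0.0221 -0.0115] down .03 [ 0.0069 -0.0092  0.0277]
```

Converted, -0.028 m / 0.5 = -0.056, 0.0213 m / 0.5 = 0.0426.

```bash
python3 -m creep '0.055,0.0426,-0.056,0.014,0
0.055,0.0426,-0.056,0.014,0
0.055,0.0426,-0.056,0.014,0
0.055,0.0426,-0.056,0.014,0'
python3 - <<'E'
from g import *
o,R=st();print(o["joint_positions"].round(2),R[:,2].round(3));print("inward step .03:",(R.T@np.array([-.0294,-.006,0])).round(4), "down .03",(R.T@[0,0,-.03]).round(4))
E
```

```text
time: 12.85
tool_pos: [0.2236, 0.0365, 0.4311]
ee_rot: [2.902, 0.167, 2.398]
wrist_force: [0.5, -0.3, -1.3]
width: 0.0614
finger_force: 29.9
[-0.36 -0.76  1.53  0.19  2.12 -1.09] [ 0.279  0.065 -0.958]
inward step .03: [ 0.0173 -0.0229 -0.0086] down .03 [ 0.005  -0.007   0.0287]
```

Units first: shifts go in shares of 0.5 m and turns go in shares of pi rad. So -0.027 m / 0.5 = -0.054, 0.0205 m / 0.5 = 0.041.

```bash
python3 -m creep '0.055,0.041,-0.054,0.021,0
0.055,0.041,-0.054,0.021,0
0.055,0.041,-0.054,0.021,0
0.055,0.041,-0.054,0.021,0
0.055,0.041,-0.054,0.021,0'
python3 - <<'E'
from g import *
o,R=st();print(o["joint_positions"].round(2),R[:,2].round(3));print("inward step .03:",(R.T@np.array([-.0294,-.006,0])).round(4), "down .03",(R.T@[0,0,-.03]).round(4))
E
```

```text
time: 13.27
tool_pos: [0.1906, 0.0084, 0.4091]
ee_rot: [2.985, 0.082, 2.416]
wrist_force: [-0.5, -0.5, -1.5]
width: 0.0619
finger_force: 29.9
[-0.54 -0.76  1.56  0.17  2.22 -1.28] [ 0.164  0.063 -0.985]
inward step .03: [ 0.018  -0.0235 -0.0052] down .03 [ 0.0025 -0.0047  0.0295]
```

Converted, -0.0265 m / 0.5 = -0.053, 0.0195 m / 0.5 = 0.039.

```bash
python3 -m creep '0.055,0.039,-0.053,0.029,0
0.055,0.039,-0.053,0.029,0
0.055,0.039,-0.053,0.029,0'
python3 - <<'E'
from g import *
o,R=st();print(o["joint_positions"].round(2),R[:,2].round(3),np.degrees(np.arccos(-R[2,2])));d=-R[:,2]*[1,1,0];d*=.025/np.linalg.norm(d);d[2]=-.02;print("step:",(R.T@d).round(4))
E
```

```text
time: 13.52
tool_pos: [0.167, -0.0286, 0.3895]
ee_rot: [3.016, 0.024, 2.425]
wrist_force: [0.4, -0.3, -1.0]
width: 0.0615
finger_force: 29.9
[-0.81 -0.76  1.6   0.17  2.28 -1.55] [ 0.1    0.079 -0.992] 7.332200677045366
step: [ 0.0051 -0.0269  0.0166]
```

Converted, -0.0269 m / 0.5 = -0.0538, 0.0166 m / 0.5 = 0.0332.

```bash
python3 -m creep '0.055,0.0102,-0.0538,0.0332,0
0.055,0.0102,-0.0538,0.0332,0
0.055,0.0102,-0.0538,0.0332,0'
python3 - <<'E'
from g import *
o,R=st();print(o["joint_positions"].round(2),R[:,2].round(3),np.degrees(np.arccos(-R[2,2])));d=-R[:,2]*[1,1,0];d*=.025/np.linalg.norm(d);d[2]=-.02;print("step:",(R.T@d).round(4))
todo([.5,.1,.40])
E
```

```text
time: 13.77
tool_pos: [0.1307, -0.0954, 0.3447]
ee_rot: [3.017, -0.003, 2.427]
wrist_force: [0.7, -0.9, -1.9]
width: 0.0617
finger_force: 29.9
[-1.25 -0.76  1.7   0.14  2.26 -2.02] [ 0.079  0.096 -0.992] 7.115009093606552
step: [-0.0007 -0.0273  0.0167]
tool delta [-0.1509  0.3934 -0.0072]
```

```bash
python3 - <<'E'
from g import *
o,R=st()
print((R.T@np.array([.2,.06,.07])).round(4),(R.T@np.array([-.1,.26,0])).round(4))
E
```

```text
[-0.1116  0.1837 -0.048 ] [0.2459 0.1299 0.017 ]
```

Converted, 0.0307 m / 0.5 = 0.0614, 0.0306 m / 0.5 = 0.0612.

```bash
python3 -m creep '0.055,-0.0372,0.0612,-0.016,0
0.055,-0.0372,0.0612,-0.016,0
0.055,-0.0372,0.0612,-0.016,0
0.055,-0.0372,0.0612,-0.016,0
0.055,-0.0372,0.0612,-0.016,0
0.055,-0.0372,0.0612,-0.016,0
0.055,0.0614,0.0324,0.0042,0
0.055,0.0614,0.0324,0.0042,0
0.055,0.0614,0.0324,0.0042,0
0.055,0.0614,0.0324,0.0042,0
0.055,0.0614,0.0324,0.0042,0
0.055,0.0614,0.0324,0.0042,0
0.055,0.0614,0.0324,0.0042,0
0.055,0.0614,0.0324,0.0042,0
0.055,0,0,0,0'
python3 - <<'E'
from g import *
o,R=st();print(o["joint_positions"].round(2),R[:,2].round(3),np.degrees(np.arccos(-R[2,2])));d=-R[:,2]*[1,1,0];d*=.03/np.linalg.norm(d);d[2]=-.015;print("step:",(R.T@d).round(4))
E
```

```text
time: 15.02
tool_pos: [0.2154, 0.2251, 0.4101]
ee_rot: [3.021, -0.006, 2.443]
wrist_force: [-0.3, -1.6, -1.6]
width: 0.0615
finger_force: 29.9
[ 0.58 -0.47  1.43  0.05  2.07 -0.27] [ 0.073  0.096 -0.993] 6.927286318773062
step: [-0.0015 -0.0316  0.0113]
```

Converted, -0.0316 m / 0.5 = -0.0632, 0.0113 m / 0.5 = 0.0226.

```bash
python3 -m creep '0.055,-0.003,-0.0632,0.0226,0
0.055,-0.003,-0.0632,0.0226,0
0.055,-0.003,-0.0632,0.0226,0
0.055,-0.003,-0.0632,0.0226,0
0.055,-0.003,-0.0632,0.0226,0'
python3 - <<'E'
from g import *
o,R=st();print(o["joint_positions"].round(2),R[:,2].round(3),np.degrees(np.arccos(-R[2,2])));d=-R[:,2]*[1,1,0];d*=.03/np.linalg.norm(d);d[2]=-.015;print("step:",(R.T@d).round(4))
E
```

```text
time: 15.43
tool_pos: [0.1508, 0.1189, 0.3472]
ee_rot: [3.056, -0.013, 2.426]
wrist_force: [-0.6, 0.5, -2.2]
width: 0.0616
finger_force: 29.9
[ 0.25 -0.76  1.69  0.07  2.14 -0.56] [ 0.046  0.073 -0.996] 4.972658819400525
step: [-0.0048 -0.0308  0.0123]
```

Converted, -0.033 m / 0.5 = -0.066, 0.005 m / 0.5 = 0.01.

```bash
python3 -m creep '0.055,-0.004,-0.066,0.01,0
0.055,-0.004,-0.066,0.01,0
0.055,-0.004,-0.066,0.01,0'
python3 - <<'E'
from g import *
o,R=st();print(o["joint_positions"].round(2),R[:,2].round(3),np.degrees(np.arccos(-R[2,2])));d=-R[:,2]*[1,1,0];d*=.03/np.linalg.norm(d);d[2]=-.015;print("step:",(R.T@d).round(4))
# pan centre from top image
t=load("top0.npy");g_=cv2.GaussianBlur(cv2.cvtColor(t["color"],cv2.COLOR_BGR2GRAY),(3,3),0)
m=cv2.inRange(g_,90,190);z=np.zeros_like(m);z[200:265,240:305]=m[200:265,240:305]
z=cv2.morphologyEx(z,cv2.MORPH_OPEN,np.ones((9,9)));c=max(cv2.findContours(z,0,1)[0],key=cv2.contourArea);e=cv2.fitEllipse(c)
p=ray(t,*e[0],.07);print("pan",e,p.round(4));u=np.array([.745-.506,.227-.287]);u/=np.linalg.norm(u);print("from box",[.6012+.025*u[0],.1717+.025*u[1]])
todo([.4,.2,.38])
E
```

```text
time: 15.68
tool_pos: [0.1487, 0.0694, 0.357]
ee_rot: [3.106, -0.034, 2.43]
wrist_force: [0.5, 0.3, -0.3]
width: 0.0619
finger_force: 29.9
[-0.03 -0.76  1.66  0.06  2.24 -0.85] [-0.003  0.049 -0.999] 2.8120587485636683
step: [-0.0214 -0.022   0.0135]Traceback (most recent call last):
  File "<stdin>", line 6, in <module>
ValueError: max() iterable argument is empty
```

```bash
python3 - <<'E'
from g import *
t=load("top0.npy");g_=cv2.GaussianBlur(cv2.cvtColor(t["color"],cv2.COLOR_BGR2GRAY),(3,3),0)
print(g_[232,245:305:4],g_[205:265:4,273])
v=int(g_[228:237,268:278].mean());m=cv2.inRange(g_,v-15,v+15);z=np.zeros_like(m);z[205:262,245:303]=m[205:262,245:303]
z=cv2.morphologyEx(z,cv2.MORPH_OPEN,np.ones((7,7)));c=max(cv2.findContours(z,0,1)[0],key=cv2.contourArea);e=cv2.fitEllipse(c)
p=ray(t,*e[0],.07);print("pan",e,p.round(4));u=np.array([.745-.506,.227-.287]);u/=np.linalg.norm(u);print("from box",[.6012+.025*u[0],.1717+.025*u[1]])
todo([p[0],p[1],.38])
E
```

```text
[244 245 198 195 197 197 199 200 201 201 202 202 210 247 247] [245 244 192 194 199 198 199 200 203 203 204 206 215 247 247]
pan ((272.7108154296875, 232.18344116210938), (41.33366775512695, 41.47312927246094), 76.61210632324219) [0.6245 0.1652 0.07  ]
from box [np.float64(0.6254475828545303), np.float64(0.16561274070597565)]
tool delta [-0.2968  0.3842 -0.0197]
```

Converted, 0.0274 m / 0.5 = 0.0548, -0.0212 m / 0.5 = -0.0424.

```bash
python3 -m creep '0.055,-0.0424,0.0548,-0.0028,0
0.055,-0.0424,0.0548,-0.0028,0
0.055,-0.0424,0.0548,-0.0028,0
0.055,-0.0424,0.0548,-0.0028,0
0.055,-0.0424,0.0548,-0.0028,0
0.055,-0.0424,0.0548,-0.0028,0
0.055,-0.0424,0.0548,-0.0028,0
0.055,-0.0424,0.0548,-0.0028,0
0.055,-0.0424,0.0548,-0.0028,0
0.055,-0.0424,0.0548,-0.0028,0
0.055,-0.0424,0.0548,-0.0028,0
0.055,-0.0424,0.0548,-0.0028,0
0.055,-0.0424,0.0548,-0.0028,0
0.055,-0.0424,0.0548,-0.0028,0
0.055,0,0,0,0
0.055,0,0,0,0'
python3 - <<'E'
from g import *
o,R=st();print(R[:,2].round(3),np.degrees(np.arccos(-R[2,2])),"foot",(o["tool_pos"]+.07*R[:,2]).round(4))
s=load("scene0.npy");P=np.array([.6248,.1654,.07]);print("pan in scene",proj(s,P))
m=cv2.inRange(cv2.cvtColor(s["color"],cv2.COLOR_BGR2GRAY),110,205);z=np.zeros_like(m);z[280:335,322:390]=m[280:335,322:390]
z=cv2.morphologyEx(z,cv2.MORPH_OPEN,np.ones((9,9)));c=max(cv2.findContours(z,0,1)[0],key=cv2.contourArea);e=cv2.fitEllipse(c);print(e,ray(s,*e[0],.07))
todo(P-.07*R[:,2]+[0,0,.03])
E
```

```text
time: 17.02
tool_pos: [0.6268, 0.1635, 0.3759]
ee_rot: [3.112, -0.038, 2.427]
wrist_force: [-0.5, 0.4, -0.7]
width: 0.0616
finger_force: 29.9
[-0.01   0.047 -0.999] 2.773377404868915 foot [0.6261 0.1668 0.306 ]
pan in scene [357.44097701 305.44297172]
((356.40789794921875, 308.6463928222656), (43.80591583251953, 50.46918869018555), 94.3105697631836) [0.63204692 0.17177543 0.07      ]
tool delta [-0.0078 -0.008   0.2057]
```

Converted, 0.0257 m / 0.5 = 0.0514, -0.001 m / 0.5 = -0.002.

```bash
python3 -m creep '0.055,-0.002,-0.002,0.0514,0
0.055,-0.002,-0.002,0.0514,0
0.055,-0.002,-0.002,0.0514,0
0.055,-0.002,-0.002,0.0514,0
0.055,-0.002,-0.002,0.0514,0
0.055,-0.002,-0.002,0.0514,0
0.055,-0.002,-0.002,0.0514,0
0.055,-0.002,-0.002,0.0514,0
0.055,0,0,0,0
0.055,0,0,0,0
0.055,0,0,0,0'
python3 - <<'E'
from g import *
from bench import snapshot
o,R=st();print("foot",(o["tool_pos"]+.07*R[:,2]).round(4),o["joint_positions"].round(2))
s=snapshot("scene");cv2.imwrite("pics/s4.png",cv2.resize(s["color"][200:360,270:450],None,fx=3,fy=3,interpolation=2))
E
```

```text
time: 17.93
tool_pos: [0.6257, 0.163, 0.1792]
ee_rot: [3.102, -0.03, 2.428]
wrist_force: [0.7, -1.0, -0.6]
width: 0.0618
finger_force: 29.9
foot [0.626  0.1665 0.1093] [ 0.14  0.3   1.18  0.05  1.66 -0.71]
```

View pics/s4.png

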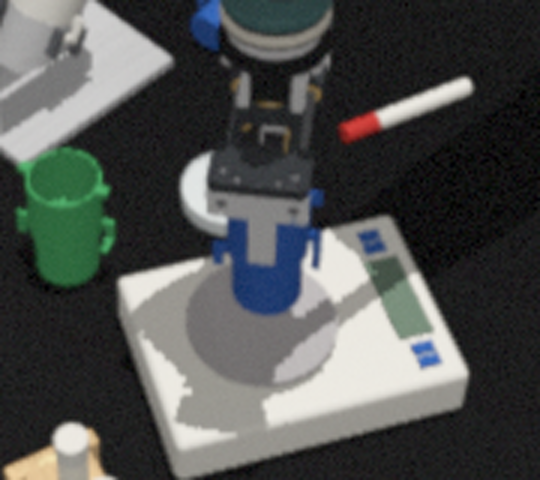

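The cup hangs upright over the pan (crop foot (267,295), pan centre (262,320)). I lower the rest slowly and watch the force.

Converted, 0.008 m / 0.5 = 0.016, 0.004 m / 0.5 = 0.008.

```bash
python3 -m creep '0.055,0,0,0.016,0
0.055,0,0,0.016,0
0.055,0,0,0.016,0
0.055,0,0,0.008,0
0.055,0,0,0,0
0.055,0,0,0,0'
python3 -m creep '0.055,0,0,0.004,0
0.055,0,0,0.004,0
0.055,0,0,0.004,0
0.055,0,0,0,0'
```

```text
time: 18.48
tool_pos: [0.6252, 0.1647, 0.1476]
ee_rot: [3.105, -0.033, 2.428]
wrist_force: [0.0, 0.1, -1.5]
width: 0.0615
finger_force: 29.9
time: 18.82
tool_pos: [0.6254, 0.1649, 0.1421]
ee_rot: [3.105, -0.032, 2.428]
wrist_force: [-0.3, 0.8, -2.4]
width: 0.0614
finger_force: 29.9
```

Converted, 0.0015 m / 0.5 = 0.003.

```bash
python3 -m creep '0.055,0,0,0.003,0
0.055,0,0,0.003,0
0.055,0,0,0,0
0.055,0,0,0,0'
python3 -m creep '0.055,0,0,0.002,0
0.055,0,0,0.002,0
0.055,0,0,0,0
0.055,0,0,0,0'
```

```text
time: 19.15
tool_pos: [0.6257, 0.1651, 0.141]
ee_rot: [3.103, -0.031, 2.428]
wrist_force: [-1.2, -0.7, 4.5]
width: 0.0617
finger_force: 29.9
time: 19.48
tool_pos: [0.6257, 0.1651, 0.1409]
ee_rot: [3.103, -0.03, 2.428]
wrist_force: [-3.6, -1.0, 10.9]
width: 0.0615
finger_force: 29.9
```

Contact at 11 N. I ease off a little and open.

Converted, -0.0015 m / 0.5 = -0.003.

```bash
python3 -m creep '0.055,0,0,-0.003,0
0.055,0,0,0,0
0.066,0,0,0,0
0.066,0,0,0,0
0.08,0,0,0,0
0.094,0,0,0,0
0.094,0,0,0,0
0.094,0,0,0,0
0.094,0,0,0,0
0.094,0,0,0,0'
python3 - <<'E'
from h import *
from bench import snapshot
s=snapshot("scene");cv2.imwrite("pics/s5.png",cv2.resize(s["color"][200:360,270:450],None,fx=3,fy=3,interpolation=2))
E
```

```text
time: 20.32
tool_pos: [0.6255, 0.1651, 0.1388]
ee_rot: [3.104, -0.032, 2.428]
wrist_force: [-0.1, 0.2, 0.1]
width: 0.0937
finger_force: 0.0
```

View pics/s5.png

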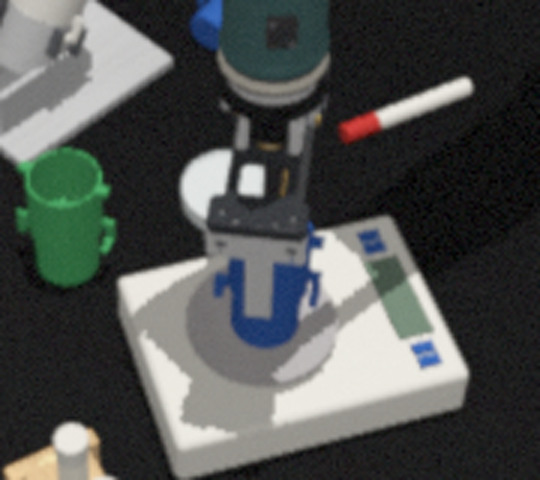

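The cup stands on the pan (foot at crop (265,330)) with the fingers clear. I withdraw upward.

Converted, -0.025 m / 0.5 = -0.05, -0.02 m / 0.5 = -0.04.

```bash
python3 -m creep '0.094,0,0,-0.016,0
0.094,0,0,-0.024,0
0.094,0,0,-0.03,0
0.094,0,0,-0.04,0
0.094,0,0,-0.04,0
0.094,0,0,-0.05,0
0.094,0,0,-0.05,0
0.094,0,0,-0.05,0
0.094,0,0,0,0
0.094,0,0,0,0'
python3 - <<'E'
from h import *
from bench import snapshot
s=snapshot("scene");h=cv2.cvtColor(s["color"],cv2.COLOR_BGR2HSV);m=cv2.inRange(h,(100,120,30),(130,255,255))[240:330,335:380]
x,y,w,hh=cv2.boundingRect(m);print("cup bbox",x+335,y+240,w,hh)
P=np.array([proj(s,np.array([.6255,.167,z])+.031*np.array([np.cos(a),np.sin(a),0])) for z in(.12,.18) for a in np.arange(0,6.28,.1)]);print(P.min(0),P.max(0))
E
```

```text
time: 21.2
tool_pos: [0.6264, 0.1578, 0.2925]
ee_rot: [3.099, -0.028, 2.428]
wrist_force: [0.3, 0.4, -1.1]
width: 0.0935
finger_force: 0.0
cup bbox 342 267 35 49
[345.12289079 266.00055286] [373.96790482 304.15978721]
```

The cup's image box matches an upright cup at the pan's middle, allowing for the ears and hooks, so I hand the job in.

```bash
python3 -c "
from bench import *
print(close_job())"
```

```text
the job is handed in; nothing more can be done
None
```

The blue beaker was unlocked, lifted out and left standing upright near the middle of the balance pan; the white one looked still seated and no bystander was seen to move, and the job is handed in (no verdict was returned).

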